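# Crimp a headspace vial in the bench crimping stand

## Robot

A 6-joint arm with a two-finger parallel gripper is mounted at the origin on a cart in front of the work surface, level with it; the furniture and walls round the work are solid. World frame = base frame: x ahead of the robot, y to its left, z up, the work surface at z = 0. Lengths are in m, angles in degrees, forces in N, time in s.
With the tool pointing down it reaches from about 0.4 to 0.825 m from the base axis. Payload 7 kg.
Tool frame: the origin (TCP) lies at the very end of the fingers, on their centre line; the grasp point (between the pads) lies 19 mm behind it; z points along the fingers, y is the line along which they close (so a half turn about z gives the same grasp; the last joint's range is limited). The gripper opens to 88 mm and grips with 3 to 60 N. Pads are 19 mm wide; open, the fingers measure 130 mm over their backs; the gripper's body (78 mm by 193 mm) begins 47 mm behind the grasp point.
Start: joints at [82.855, 20.546, 0.682, 0, -70.136, -16.507], TCP at [0.271, 0.618, 0.227] pointing down, gripper open.
Joint ranges: [-176.03, 176.03], [-82.01, 121.73], [-58.28, 71.71], [-173.87, 95.51], [-174.79, -0.11], [-173.66, 173.66]. Speed limits (degrees/s): [136.94, 136.94, 172.46, 180, 180, 180].

## Interface

Orientations are given as [roll, pitch, yaw] about the fixed x, y, z axes, in that order (R = Rz(yaw) Ry(pitch) Rx(roll)).
In Python, from plant import r gives the robot as it stands. The module is installed in compiled form; this text tells all that it offers.
- The arm moves only by the tool jog_arm, never from a script. Its arguments are lists of equal length, an entry for each row: "travel": the shift along the tool's x, y, z each as a share of 50 cm, from -1 to 1, a list of three; "dr": the turn, a rotation vector about the tool's x, y, z each as a share of 360 degrees, from -1 to 1, a list of three; "claw": the opening, from 0 (shut) to 1 (fully open). A call has exactly 10 rows; each row is the pose to reach, as a shift and turn from the pose commanded when the call began, along the tool's axes at that moment, turning the shorter way round; what a row does not reach only later rows make up. A row lasts 1/8 s, in which the tool goes at most 62.5 mm and 10.7 degrees, less where a joint would pass 70% of its speed; a pose out of reach is approached as far as the arm can. A call with a number of a shift or a turn outside -1 to 1 is refused whole. A call with a gripper value outside its range is refused whole. The fingers move at their own pace and stop on an object; "newtons" is the grip in N (left out, the last holds). Time passes only in rows, so rows that repeat a pose let the fingers close, or fill a call up. It gives the time, the measured TCP pose, the force, the opening and the grip force at its end, in the units of the state.
- r.get_state(): the state, without advancing time (a new reading comes with each control period).
- r.capture(name): name is "scene" or "top" or "wrist"; returns a dict with "pixels" (384x512x3 uint8, red, green, blue), "range_z" (384x512 float32, m along the optical axis (not along the pixel's ray), 0 where there is no reading), "fx", "fy", "cx", "cy" (pixels), "position" and "attitude" of the camera in the world; the wrist camera has in their place "hand_eye" (4x4, takes a point from camera to tool coordinates, whose origin is the TCP and whose axes are the flange's). Camera axes: x right, y up, looking along -z (the intrinsics and any distortion apply to the point x, -y, -z); pixel columns grow to the right and rows downward; lengths in m; the calibration is good to about 2 mm. A picture is of the moment at which its call begins: read the wrist's pose just before it.
- r.close_job(): hands the job in; it is judged then, once.
Trained networks look in the newest picture that a camera, given by its name, has taken for a name from the list of things; names that differ only in an ending like _2 or _b are one class to them, and where a whole thing is asked for, a point or a joint stands for the part that bears it (a point fixed in the world has none). Each returns a list of dicts, best first, with "conf" (0 to 1); they miss things now and then, are a little off and sometimes report something else, mostly with a low value. They report only what shows in the picture. A call takes as long as a camera call.
- r.boxes_of(name, camera): "extent" ([left, top, right, bottom] in pixels, round what is visible of it).
- r.regions_of(name, camera): "pixels" (384x512 bool, what is visible of it) and "extent" ([left, top, right, bottom] in pixels, round what is visible of it).
- r.tip_of(name, camera): "at" ([column, row] in pixels: a listed point, or the origin of a listed thing).
The state is a dict: "time_s": time; "joints": joint angles; "qd": joint speeds; "joint_torque": joint torques, N m; "tcp_pos": TCP position; "eef_rot": TCP orientation; "contact_force": force on the tool from outside, world axes, zero at the start; "moment": the same for the moment, N m; "gripper_width": finger opening in m; "gripper_force": force on a finger pad.
Only numpy, scipy, OpenCV 4.12 (cv2) and the standard library are available. Lean on these libraries where they do the work, as an engineer would, in place of code of your own. Each camera call takes 0.05 s, during which the arm holds its last target. There are 200 camera calls.

## Task

Crimp the cap of the vial that stands in the loose carrier. Lower the carrier's keyhole slot over the two studs of the crimping stand and slide it towards the post as far as it goes, so that it is locked with the vial under the crimper's head; squeeze the crimper's sprung lever fully against its fixed handle for about half a second, and let it spring right back. Then slide the carrier back, lift it off the studs and set it down flat in the metal tray, the vial still upright in its cup, without disturbing the finished vials or anything else.

Things in the scene. Friction and masses are not known exactly. Their poses are not given: they have to be found in the camera images.
- stand: crimping stand, fixed: grey bed 225 x 100 x 12 mm (x -150 to 75, y -50 to 50 mm) with two studs, a post (x = 47 mm, 147 mm high) and a hand crimper clamped jaws-down (its front at x = -17 mm, clamp z 88 to 114 mm). Origin: on the bench under the axis of the crimper's head; x from the studs to the post (the way in), y to the lever's side, z up
- stud_front (a point): centre of the top of the front steel stud (stand x = -113 mm, y = 0, z = 23.2 mm): shank 6 mm across and 7.5 mm high on the bed, then a head 12 mm across and 3.7 mm thick with a bevelled top. Axes as the stand's
- stud_back (a point): the same for the back stud, stand x = -65 mm, y = 0
- home_mark (a point): point on the bed top, stand (-72, 0, 12) mm, where carrier_mid lies when the carrier is locked home; when the keyhole's large holes go over the stud heads, carrier_mid lies 38 mm before it, at stand (-110, 0, 12) mm. Axes as the stand's
- jaw_mouth (a point): centre of the crimper head's lower face (a round pad), 65 mm up on the stand's z axis, 2 mm above the cap of a vial in the locked carrier. A steel sleeve round it, 32 mm across with a 26 mm bore, its rim 1 mm higher at rest, is driven down 8 mm round the 20 mm cap by the lever; an off-centre vial blocks it
- squeeze_point (a point): where to squeeze, stand (-1.5, 17.5, 228) mm, axes as the stand's: midway between the outer faces of the upright fixed handle (31 mm to -y, does not move, 22 mm thick in x, ends 33 mm higher) and of the lever (31 mm to +y at rest, 34 at its end 20 mm higher, 14 mm thick in x). At this height 62 mm over both at rest, 41 mm fully squeezed
- crimper_lever (a joint): angle of the crimper's red lever on its hinge 103 mm below squeeze_point: 0 sprung open, 0.209 fully squeezed. At squeeze_point's height it takes about 3.5 N to start it and 9 N to hold it fully squeezed; it springs back when let go
- carrier_mid (a point): loose aluminium carrier, about 160 g: plate 180 x 50 x 5 mm, this point at the centre of its underside; x lengthwise from grip to cup, y across, z up. A lengthwise slot 8.6 mm wide, its end centred at x = -41 mm, has two large holes 18 mm across at x = -3 and +45 mm: these go over the front and back studs, then the carrier slides 38 mm along +x, under the heads, till the slot ends
- carrier_grip (a point): grasp point in the carrier's upright blue grip, carrier (-69, 0, 35) mm, axes as the carrier's: a block 36 mm along x, 18 mm thick along y (19 over its ribs), from the plate's top (z = 5 mm) to z = 55 mm
- cup (a point): the carrier's white cup for the vial, centre of its floor, carrier (72, 0, 5) mm: bore 24.6 mm, outer 31 mm, 22 mm deep
- vial: the vial to be crimped, loose in the carrier's cup: clear glass with a paper label, 22.4 mm across, 46 mm tall, cap 20 mm across and 7 mm high, aluminium, red septum; 24 g. Origin at the centre of its underside, z up
- tray: shallow metal tray, fixed, 224 x 140 mm, rim 17 mm high and 5 mm thick, floor 3 mm above the bench. Origin on the bench under its centre; x lengthwise; y to the side where the two finished vials stand (they are at x = 40 to 100, y = 33 to 61 mm). The carrier belongs in the free strip, best lengthwise along the tray's x, centred near x = 0, y = -20 mm
- done_a: a finished vial standing in the tray, same as the vial, not to be disturbed; origin at its underside
- done_b: another finished vial standing in the tray
- septa_pot: small white pot with an orange lid, 40 mm across, 42 mm high, beyond the work, not to be disturbed; origin at its underside
- amber_100: amber glass bottle with a black cap, 52 mm across, 105 mm high, beyond the work, not to be disturbed; origin at its underside

How it is judged:
By the outcome, as a careful person would: the job done as asked, in the order asked, and still so for the second after the job is handed in, with the robot touching nothing.
It also fails if it takes over 69 s, if anything falls off the work surface, if the arm or the gripper's body presses on something with over 40 N, if the wrist force passes 120 N, or if a joint passes its speed limit or range.

## Working session

There is one attempt and no reset: what is moved stays moved. The work goes in short steps, Python scripts to look and compute and a tool call to move; the robot and the scene stay as the last step left them, time stands still between calls to the robot, and variables do not carry over. Pictures are saved under pics/ and viewed, at most 12 in all, crops included, and the job is handed in when it is done.

Besides the shell and the picture viewer there is one more tool, called after "Call:" by a JSON object that holds its "api" and its "payload", one argument or row to a line. jog_arm: Moves the arm, as the interface text tells. Its arguments: {"type":"object","properties":{"travel":{"type":"array"},"dr":{"type":"array"},"claw":{"type":"array"},"newtons":{"type":"number"}},"required":["travel","dr","claw"]}

```bash
mkdir -p pics
cat > h.py <<'E'
import numpy as np, cv2
from scipy.spatial.transform import Rotation as R
from plant import r
np.set_printoptions(precision=4,suppress=True)
def T(c,st):
    M=np.eye(4)
    if 'hand_eye' in c:
        M[:3,:3]=R.from_euler('xyz',st['eef_rot'],degrees=True).as_matrix(); M[:3,3]=st['tcp_pos']
        return M@np.array(c['hand_eye'])
    a=np.array(c['attitude'],float)
    M[:3,:3]=a if a.shape==(3,3) else (R.from_euler('xyz',a,degrees=True).as_matrix() if a.size==3 else R.from_quat(a).as_matrix())
    M[:3,3]=c['position']; return M
def cap(n):
    st=r.get_state(); c=r.capture(n); c['T']=T(c,st); return c
def ray(c,uv):
    d=np.array([(uv[0]-c['cx'])/c['fx'],-(uv[1]-c['cy'])/c['fy'],-1.]); return c['T'][:3,:3]@d, c['T'][:3,3]
def atz(c,uv,z):
    d,o=ray(c,uv); return o+d*(z-o[2])/d[2]
def atd(c,uv,k=1):
    u,v=int(round(uv[0])),int(round(uv[1])); p=c['range_z'][max(v-k,0):v+k+1,max(u-k,0):u+k+1]; p=p[p>0]
    if p.size==0: return None
    d,o=ray(c,uv); return o+d*np.median(p)
def save(c,f): cv2.imwrite('pics/'+f,c['pixels'][:,:,::-1])
def cloud(c):
    v,u=np.mgrid[:384,:512]; z=c['range_z']; P=np.stack([(u-c['cx'])/c['fx']*z,-(v-c['cy'])/c['fy']*z,-z],-1)
    return P@c['T'][:3,:3].T+c['T'][:3,3]
E
cat > a.py <<'E'
from h import *
print({k:v for k,v in r.get_state().items()})
for n in ['scene','top']:
    c=cap(n); save(c,n+'.png'); print(n,{k:c[k] for k in c if k not in('pixels','range_z','T')})
    for t in ['stand','stud_front','stud_back','home_mark','jaw_mouth','squeeze_point','carrier_mid','carrier_grip','cup','vial','tray','done_a','septa_pot','amber_100']:
        for q in r.tip_of(t,n)[:3]: print(t,round(q['conf'],2),np.array(q['at']),atd(c,q['at']))
E
python3 a.py; python3 -c "
import cv2,numpy as np
a=[cv2.imread('pics/%s.png'%n) for n in('scene','top')]
"
```

```text
{'time_s': 0.0, 'joints': array([ 82.8549,  20.5931,   0.6342,  -0.0205, -70.1387, -16.5062]), 'qd': array([ 0.0712, -0.0348, -0.054 , -0.0724,  0.0586, -0.0236]), 'joint_torque': array([  0.0004, -58.271 ,  29.3067,   6.9974,   0.0073,  -0.0002]), 'tcp_pos': array([0.2706, 0.6178, 0.2256]), 'eef_rot': array([179.9009,  -0.0092, -23.6582]), 'contact_force': array([-0.9844, -0.7135, -0.2508]), 'moment': array([0.0097, 0.0234, 0.0216]), 'gripper_force': 0.0, 'gripper_width': 0.08727711435834576}
scene {'fx': 392.19170857936285, 'fy': 392.19170857936285, 'cx': 255.26303118873437, 'cy': 183.9669049998982, 'position': array([ 0.07  , -0.3171,  0.6404]), 'attitude': array([ 54.4557,  -1.015 , -46.2035])}
stand 0.94 [272.4 225.3] [0.6173 0.1353 0.0133]
stud_front 0.71 [238.4 234.2] [0.5371 0.1697 0.0147]
stud_back 0.85 [253.1 229.9] [0.5706 0.1546 0.0162]
home_mark 0.87 [251.  234.2] [0.5602 0.1513 0.0115]
jaw_mouth 0.77 [276.3 200.1] [0.6203 0.1305 0.0909]
squeeze_point 0.88 [272.2 138.4] [0.6249 0.1556 0.2391]
squeeze_point 0.18 [275.  198.7] [0.6222 0.1361 0.0909]
carrier_mid 0.62 [191.3
[... 1021 characters left out ...]
207.2] [0.5776 0.1492 0.0106]
home_mark 0.56 [250.4 214. ] [0.5576 0.153  0.0115]
jaw_mouth 0.9 [253.6 186.1] [0.6191 0.1444 0.1066]
squeeze_point 0.83 [245.  166.7] [0.674  0.1682 0.0995]
carrier_mid 0.85 [193.6 228.1] [0.5161 0.316  0.0033]
carrier_grip 0.61 [191.4 248.7] [0.4555 0.3136 0.0415]
cup 0.63 [193.3 204.4] [0.5845 0.3189 0.0074]
vial 0.57 [189.4 201. ] [0.5889 0.325  0.0389]
tray 0.68 [332.9 228.5] [ 0.519  -0.0853  0.003 ]
done_a 0.62 [313.8 201.2] [ 0.594  -0.0276  0.0279]
done_a 0.59 [250.5 207.2] [0.5772 0.153  0.0128]
done_a 0.37 [312.  211.6] [ 0.5675 -0.0257  0.0035]
septa_pot 0.73 [312.2 171.2] [ 0.6783 -0.0222  0.0427]
amber_100 0.71 [206.2 170.2] [0.6722 0.2773 0.0646]
```

View pics/scene.png

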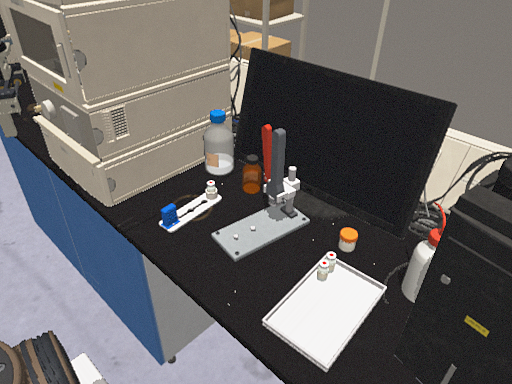

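View pics/top.png

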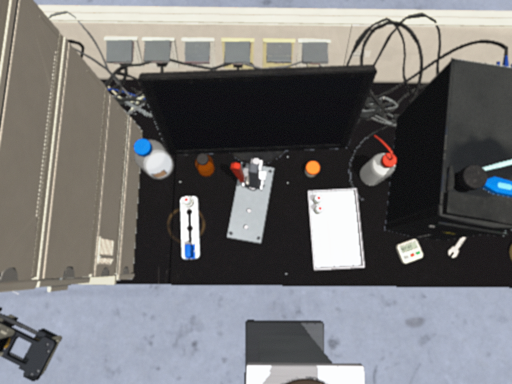

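The scene view shows the carrier at (190,212) with its grip at (168,213) and vial at (210,190), the stand at (262,228), the lever at (267,140) and the tray at (325,305). In the top view, all three lie roughly lengthwise along world x. Next I'll get the rough yaws.

```bash
cat > b.py <<'E'
from h import *
c=cap('top'); P=cloud(c)
for n,zl,zh in [('stand',.006,.018),('carrier_mid',-.003,.02),('tray',-.003,.03)]:
    m=r.regions_of(n,'top')
    for q in m[:1]:
        M=q['pixels']&(P[...,2]>zl)&(P[...,2]<zh)&(c['range_z']>0)
        z=np.median(P[M][:,2]); v,u=np.nonzero(M)
        X=np.array([atz(c,(a,b),{'stand':.012,'carrier_mid':.005,'tray':.01}[n])[:2] for a,b in zip(u,v)],np.float32)
        print(n,q['conf'],q['extent'],z,cv2.minAreaRect(X*1000))
c2=cap('wrist'); print(c2['hand_eye'],c2['fx'],c2['cx'],c2['cy'])
E
python3 b.py
```

```text
stand 0.85 [227.2, 161.3, 273.9, 244.5] 0.011774471473966042 ((603.0872192382812, 152.90542602539062), (99.66850280761719, 241.39413452148438), 80.45618438720703)
carrier_mid 0.82 [178.7, 198.5, 201.6, 259.3] 0.004480976105606271 ((517.28125, 328.4259338378906), (177.6322784423828, 55.596092224121094), 4.576858997344971)
tray 0.57 [307.0, 190.6, 364.4, 269.7] 0.003386697543698469 ((521.8124389648438, -89.26828002929688), (231.08078002929688, 149.32278442382812), 3.499798536300659)
[[-0.0002  0.954   0.2999  0.0813]
 [ 1.     -0.      0.0007 -0.0004]
 [ 0.0007  0.2999 -0.954  -0.1587]
 [ 0.      0.      0.      1.    ]] 339.94710603044257 257.79040556975787 196.299288279565
```

```bash
cat > mv.py <<'E'
import sys
from h import *
# usage: mv.py "x y z yaw" ...   -> travel/dr for each
st=r.get_state(); R0=R.from_euler('xyz',st['eef_rot'],degrees=True); p0=np.array(st['tcp_pos'])
print('t',round(st['time_s'],2),p0,st['eef_rot'],'w',round(st['gripper_width'],4))
for a in sys.argv[1:]:
    x=np.array(a.split(),float); R1=R.from_euler('xyz',[180,0,x[3]],degrees=True)
    print((R0.inv().apply(x[:3]-p0)/.5).round(4).tolist(),((R0.inv()*R1).as_rotvec(degrees=True)/360).round(4).tolist())
E
python3 mv.py "0.285 0.31 0.22 -10" "0.47 0.315 0.2 3.5"
```

```text
t 1.75 [0.2708 0.6183 0.2266] [179.9989  -0.0012 -23.6505] w 0.0878
[0.2734, 0.5534, 0.0132] [0.0, -0.0, -0.0379]
[0.6083, 0.3958, 0.0532] [0.0, -0.0, -0.0754]
```

Call:
{"api": "jog_arm", "payload": {
  "travel": [
    [0.2734,0.5534,0.013],
    [0.2734,0.5534,0.013],
    [0.2734,0.5534,0.013],
    [0.2734,0.5534,0.013],
    [0.2734,0.5534,0.013],
    [0.2734,0.5534,0.013],
    [0.608,0.396,0.053],
    [0.608,0.396,0.053],
    [0.608,0.396,0.053],
    [0.608,0.396,0.053]
  ],
  "dr": [
    [0,0,-0.038],
    [0,0,-0.038],
    [0,0,-0.038],
    [0,0,-0.038],
    [0,0,-0.038],
    [0,0,-0.038],
    [0,0,-0.0754],
    [0,0,-0.0754],
    [0,0,-0.0754],
    [0,0,-0.0754]
  ],
  "claw": [0.8,0.8,0.8,0.8,0.8,0.8,0.8,0.8,0.8,0.8],
  "newtons": 30
}}

```text
time_s: 3.0
tcp_pos: [0.4729, 0.3148, 0.1982]
eef_rot: [179.9, 0.1, 3.3]
contact_force: [-0.1, -0.4, -0.3]
gripper_width: 0.07
gripper_force: 0.0
```

```bash
cat > w.py <<'E'
from h import *
import sys
f=sys.argv[1]; c=cap('wrist'); save(c,f); np.savez(f[:-4],**{k:c[k] for k in c}); 
st=r.get_state(); print(round(st['time_s'],2),st['tcp_pos'],st['eef_rot'])
for a in sys.argv[2:]:
    t,z=a.split(':'); 
    for q in r.tip_of(t,'wrist')[:2]: print(t,round(q['conf'],2),np.array(q['at']),'depth',atd(c,q['at']),'z',atz(c,q['at'],float(z)))
E
python3 w.py w1.png carrier_mid:0 carrier_grip:0.035 cup:0.005 vial:0.005
```

```text
3.05 [0.4723 0.3148 0.1983] [179.88     0.0747   3.3487]
carrier_mid 0.91 [248.2 120.1] depth [0.5237 0.3278 0.0016] z [0.5235 0.3279 0.    ]
carrier_grip 0.77 [248.1 198.3] depth [0.4571 0.3233 0.0554] z [0.4505 0.3235 0.035 ]
cup 0.82 [246.4  45.3] depth [0.5884 0.3312 0.0512] z [0.5935 0.3329 0.005 ]
cup 0.57 [444.9  14.8] depth [0.6286 0.1536 0.0125] z [0.6303 0.15   0.005 ]
vial 0.94 [245.4  43.2] depth [0.5899 0.3321 0.0519] z [0.5953 0.3339 0.005 ]
```

View pics/w1.png

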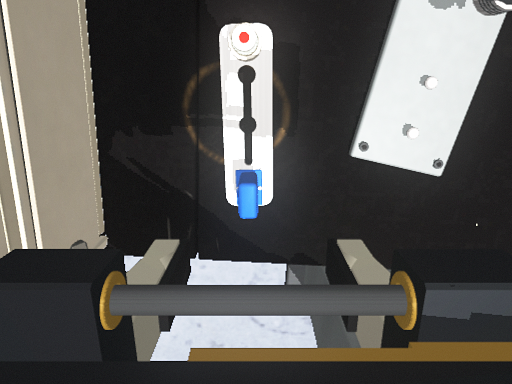

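The wrist view shows the carrier upright at columns 220-272: vial at (245,40), large holes at (247,74) and (247,125), grip at (248,195). The studs are at (429,82) and (412,131). I'll refine these by geometry.

```bash
cat > c.py <<'E'
from h import *
c=dict(np.load('w1.npz')); g=cv2.cvtColor(c['pixels'],cv2.COLOR_RGB2GRAY)
# plate: bright region
b=(g>110).astype(np.uint8); b[:, :200]=0; b[:,290:]=0; b[225:]=0
v,u=np.nonzero(b)
X=np.array([atz(c,(a,d),.005)[:2] for a,d in zip(u,v)])
# left/right edges per row (rows 100..165, away from cup/grip)
mid=np.array([[atz(c,((np.nonzero(b[k])[0].min()+np.nonzero(b[k])[0].max())/2,k),.005)[:2]] for k in range(60,166)]).reshape(-1,2)
wid=np.median([np.ptp(np.nonzero(b[k])[0]) for k in range(60,166)])
s=np.polyfit(mid[:,0],mid[:,1],1); yaw=np.degrees(np.arctan(s[0])); print('plate yaw',yaw,'widthpx',wid,'y at',s)
# dark holes inside
d=(g<70).astype(np.uint8)[60:170,228:266]
cs,_=cv2.findContours(d,cv2.RETR_EXTERNAL,cv2.CHAIN_APPROX_NONE); q=max(cs,key=cv2.contourArea).reshape(-1,2)+[228,60]
W=np.array([atz(c,p,.005)[:2] for p in q]); e=np.array([np.cos(np.radians(yaw)),np.sin(np.radians(yaw))]); a=W@e
# slot bottom end at carrier x=-41-4.3, top end of the hole at 45+9
print('slot along ends',a.min(),a.max(),'expected len',.0993, a.ptp() if hasattr(a,'ptp') else np.ptp(a))
xm=((a.min()+.0453)+(a.max()-.054))/2; y=np.polyval(s,xm*e[0]); 
mid0=np.array([xm*e[0]-y*e[1]*0,0]); mx=(xm-y*e[1])/e[0]; my=np.polyval(s,mx); print('carrier_mid',mx,my)
print('grip',mx-.069*e[0],my-.069*e[1])
for p0 in [(429,82),(412,131)]:
    w=g[p0[1]-12:p0[1]+13,p0[0]-12:p0[0]+13]; m=(w>235).astype(np.uint8)
    mm=cv2.moments(m,True); p=(p0[0]-12+mm['m10']/mm['m00'],p0[1]-12+mm['m01']/mm['m00']); print('stud',p,mm['m00'],atz(c,p,.0225))
P=cloud(c); G=P[(abs(P[...,2]-.055)<.004)&(abs(P[...,0]-.457)<.04)&(abs(P[...,1]-.323)<.03)]
print('grip top rect',cv2.minAreaRect((G[:,:2]*1000).astype(np.float32)),len(G))
V=P[(P[...,2]>.046)&(abs(P[...,0]-.59)<.03)&(abs(P[...,1]-.33)<.03)]; print('cap',np.median(V,0),V[:,:2].min(0),V[:,:2].max(0))
E
python3 c.py
```

```text
plate yaw 4.9180804814032175 widthpx 50.5 y at [0.086  0.2829]
slot along ends 0.5059013136701853 0.60154705263139 expected len 0.0993 0.09564573896120465
carrier_mid 0.5230096918783111 0.32789051533034913
grip 0.45426372972458406 0.3219750535936522
stud (429.7887323943662, 82.35010060362173) 497.0 [0.5697 0.1599 0.0225]
stud (413.0892857142857, 131.31150793650795) 504.0 [0.5241 0.1667 0.0225]
grip top rect ((454.2887268066406, 323.8600158691406), (35.153961181640625, 18.09992027282715), 3.273571491241455) 674
cap [0.5941 0.334  0.0516] [0.5843 0.3243] [0.6042 0.3435]
```

```bash
python3 mv.py "0.4545 0.3228 0.1 4.3" "0.4545 0.3228 0.018 4.3"
```

```text
t 3.25 [0.469  0.3152 0.2004] [-179.979    -0.0091    3.5382] w 0.0705
[-0.028, -0.0169, 0.2008] [-0.0001, -0.0, -0.0021]
[-0.028, -0.0168, 0.3648] [-0.0001, -0.0, -0.0021]
```

Call:
{"api": "jog_arm", "payload": {
  "travel": [
    [-0.028,-0.017,0.12],
    [-0.028,-0.017,0.22],
    [-0.028,-0.017,0.3],
    [-0.028,-0.017,0.365],
    [-0.028,-0.017,0.365],
    [-0.028,-0.017,0.365],
    [-0.028,-0.017,0.365],
    [-0.028,-0.017,0.365],
    [-0.028,-0.017,0.365],
    [-0.028,-0.017,0.365]
  ],
  "dr": [
    [0,0,-0.002],
    [0,0,-0.002],
    [0,0,-0.002],
    [0,0,-0.002],
    [0,0,-0.002],
    [0,0,-0.002],
    [0,0,-0.002],
    [0,0,-0.002],
    [0,0,-0.002],
    [0,0,-0.002]
  ],
  "claw": [0.7,0.6,0.55,0.5,0.5,0.5,0.1,0.1,0.1,0.1],
  "newtons": 20
}}

```text
time_s: 4.5
tcp_pos: [0.4555, 0.3228, 0.0181]
eef_rot: [-180.0, -0.0, 4.2]
contact_force: [-1.7, 0.0, 6.6]
gripper_width: 0.0178
gripper_force: 20.0
```

```bash
python3 mv.py "0.4545 0.3228 0.06 4.3" "0.44 0.25 0.13 -5"
```

```text
t 4.5 [0.4555 0.3228 0.0181] [-179.9753   -0.0307    4.2275] w 0.0178
[-0.002, -0.0002, -0.0837] [-0.0001, -0.0001, -0.0002]
[-0.0416, 0.1428, -0.2238] [-0.0001, -0.0001, 0.0256]
```

Call:
{"api": "jog_arm", "payload": {
  "travel": [
    [0,0,0],
    [0,0,-0.01],
    [0,0,-0.03],
    [0,0,-0.06],
    [0,0,-0.09],
    [-0.01,0.03,-0.12],
    [-0.02,0.07,-0.16],
    [-0.03,0.11,-0.2],
    [-0.042,0.143,-0.224],
    [-0.042,0.143,-0.224]
  ],
  "dr": [
    [0,0,0],
    [0,0,0],
    [0,0,0],
    [0,0,0],
    [0,0,0],
    [0,0,0.006],
    [0,0,0.012],
    [0,0,0.02],
    [0,0,0.0256],
    [0,0,0.0256]
  ],
  "claw": [0.1,0.1,0.1,0.1,0.1,0.1,0.1,0.1,0.1,0.1],
  "newtons": 55
}}

```text
time_s: 5.75
tcp_pos: [0.4394, 0.2487, 0.1309]
eef_rot: [-179.9, -0.1, -5.1]
contact_force: [0.0, 0.7, -1.3]
gripper_width: 0.0179
gripper_force: 55.0
```

```bash
sleep 0; python3 w.py w2.png stud_front:0.0232 stud_back:0.0232 home_mark:0.012 jaw_mouth:0.065 carrier_mid:0.114 vial:0.119
```

```text
5.8 [0.4396 0.2492 0.1302] [-179.9259   -0.0389   -5.0478]
stud_front 0.67 [358.1  79.1] depth [0.5214 0.1679 0.0243] z [0.5214 0.1675 0.0232]
stud_back 0.78 [370.2   3.1] depth [0.5709 0.1592 0.0235] z [0.571  0.1591 0.0232]
home_mark 0.69 [362.8  19.4] depth [0.5627 0.1613 0.0131] z [0.5629 0.1609 0.012 ]
carrier_mid 0.77 [256.3 120.2] depth [0.4966 0.2457 0.0005] z [0.5059 0.2441 0.114 ]
```

View pics/w2.png

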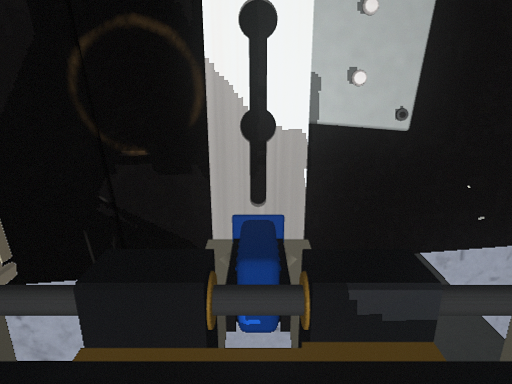

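The carrier is held level, with its hole at (257,125), slot end at (258,200) and the studs at (359,77) and (371,6). I'll refine the stud centres and the carrier's pose in the hand.

```bash
cat > d.py <<'E'
from h import *
import sys
c=dict(np.load('w2.npz')); g=cv2.cvtColor(c['pixels'],cv2.COLOR_RGB2GRAY); P=cloud(c)
for u0,v0 in [(359,77),(371,6)]:
    w=g[max(v0-13,0):v0+14,u0-13:u0+14].astype(float); bg=np.median(w); print('bg',bg,w.max())
    h=P[max(v0-13,0):v0+14,u0-13:u0+14,2]; m=(w>bg+ (w.max()-bg)*.35)
    n,l,s,ce=cv2.connectedComponentsWithStats(m.astype(np.uint8)); i=1+np.argmax(s[1:,4]); p=ce[i]+[u0-13,max(v0-13,0)]
    print('stud',p,s[i],atz(c,p,.0215),'by height',np.median(P[max(v0-13,0):v0+14,u0-13:u0+14][(h>.018)&(h<.03)],0))
# bed edges
B=(abs(P[...,2]-.012)<.005)&(g>90); 
v,u=np.nonzero(B); k=(u>315)&(v<135)
pr=[];
for row in range(10,100,3):
    uu=u[(v==row)&k]; 
    if len(uu): pr.append(atz(c,(uu.max()+.5,row),.012)[:2])
pr=np.array(pr); s=np.polyfit(pr[:,0],pr[:,1],1); print('right edge yaw',np.degrees(np.arctan(s[0])),'y@.546',np.polyval(s,.546))
pf=[]
for col in range(325,395,3):
    vv=v[(u==col)&k]
    if len(vv): pf.append(atz(c,(col,vv.max()+.5),.012)[:2])
pf=np.array(pf); s2=np.polyfit(pf[:,1],pf[:,0],1); print('front edge yaw',-np.degrees(np.arctan(s2[0])),'x@y.17',np.polyval(s2,.17))
# carrier in tool frame
st=c['T']@np.linalg.inv(c['hand_eye']); Pt=(P-st[:3,3])@st[:3,:3]
M=(g>120)&(np.arange(512)[None]>205)&(np.arange(512)[None]<310)&(np.arange(384)[:,None]<205)&(P[...,2]>.08)
A=Pt[M]; f=np.linalg.lstsq(np.c_[A[:,:2],np.ones(len(A))],A[:,2],rcond=None)[0]; print('plate top z=ax+by+c (tool)',f,len(A))
def onplate(p):
    d=st[:3,:3].T@ray(c,p)[0]; o=np.array(c['hand_eye'])[:3,3]; nrm=np.array([-f[0],-f[1],1]); return o+d*(f[2]-nrm@o)/(nrm@d)
for row in (30,60,160,190):
    uu=np.nonzero(M[row])[0]; print(row,onplate((uu.min(),row)),onplate((uu.max()+1,row)))
d=(g<80).astype(np.uint8); d[215:]=0; d[:,:230]=0; d[:,285:]=0
for rr,nm in (((0,42),'hole45'),((105,145),'hole-3')):
    vv,uu=np.nonzero(d[rr[0]:rr[1]]); big=[(uu[vv==k].min()+uu[vv==k].max()+1)/2 for k in np.unique(vv)]; wd=np.array([np.ptp(uu[vv==k]) for k in np.unique(vv)]); kk=np.unique(vv)+rr[0]
    rows=kk[wd>15]; print(nm,onplate((np.mean(big),(rows.min()+rows.max()+1)/2)),rows.min(),rows.max(),wd.max())
E
python3 d.py
```

```text
bg 174.0 237.0
stud [359.7652  77.3652] [  8   8  12  12 115] [0.5225 0.1658 0.0215] by height [0.5225 0.1674 0.0235]
bg 169.0 231.0
stud [371.4094   5.1732] [  7   0  14  12 127] [0.5699 0.1577 0.0215] by height [0.5688 0.1596 0.0234]
right edge yaw -9.699486585329794 y@.546 0.11303159712331227
front edge yaw -9.5448344580306 x@y.17 0.48604638610407247
plate top z=ax+by+c (tool) [-0.0046 -0.0004  0.0124] 16112
30 [ 0.1073 -0.0241  0.0119] [0.1073 0.0233 0.0119]
60 [ 0.0946 -0.0247  0.0119] [0.0946 0.0239 0.0119]
160 [ 0.0472 -0.0254  0.0122] [0.0472 0.0245 0.0121]
190 [ 0.0312 -0.0251  0.0122] [0.0312 0.0242 0.0122]
hole45 [ 0.1108 -0.0003  0.0119] 1 41 37
hole-3 [ 0.0652 -0.0004  0.0121] 105 142 35
```

```bash
python3 mv.py "0.43 0.183 0.09 -9.6" "0.4581 0.1777 0.05 -9.6"
```

```text
t 6.1 [0.4395 0.2499 0.1289] [179.9417   0.0398  -4.9779] w 0.018
[-0.0073, 0.1349, 0.078] [0.0002, 0.0001, 0.0128]
[0.0497, 0.1405, 0.158] [0.0002, 0.0001, 0.0128]
```

Call:
{"api": "jog_arm", "payload": {
  "travel": [
    [-0.002,0.04,0.02],
    [-0.005,0.08,0.04],
    [-0.007,0.11,0.06],
    [-0.007,0.135,0.078],
    [-0.007,0.135,0.078],
    [0.02,0.138,0.11],
    [0.04,0.14,0.14],
    [0.05,0.1405,0.158],
    [0.05,0.1405,0.158],
    [0.05,0.1405,0.158]
  ],
  "dr": [
    [0,0,0.004],
    [0,0,0.008],
    [0,0,0.0128],
    [0,0,0.0128],
    [0,0,0.0128],
    [0,0,0.0128],
    [0,0,0.0128],
    [0,0,0.0128],
    [0,0,0.0128],
    [0,0,0.0128]
  ],
  "claw": [0.1,0.1,0.1,0.1,0.1,0.1,0.1,0.1,0.1,0.1]
}}

```text
time_s: 7.35
tcp_pos: [0.4584, 0.1777, 0.0507]
eef_rot: [180.0, -0.0, -9.6]
contact_force: [0.8, -0.4, -1.5]
gripper_width: 0.0181
gripper_force: 55.0
```

```bash
python3 w.py w3.png stud_front:0.0232 stud_back:0.0232;  python3 -c "
import cv2;i=cv2.imread('pics/w3.png');cv2.imwrite('pics/w3c.png',cv2.resize(i[:220,160:360],None,fx=2.7,fy=2.7))"
```

```text
7.4 [0.4584 0.1778 0.0509] [-179.9808   -0.0183   -9.5997]
stud_front 0.86 [260.  119.4] depth [0.5235 0.166  0.0234] z [0.5235 0.166  0.0232]
stud_front 0.27 [259.3  17.4] depth [0.5719 0.1583 0.024 ] z [0.5721 0.1582 0.0232]
stud_back 0.91 [261.5  19.3] depth [0.5711 0.1573 0.0231] z [0.571  0.1573 0.0232]
```

View pics/w3c.png

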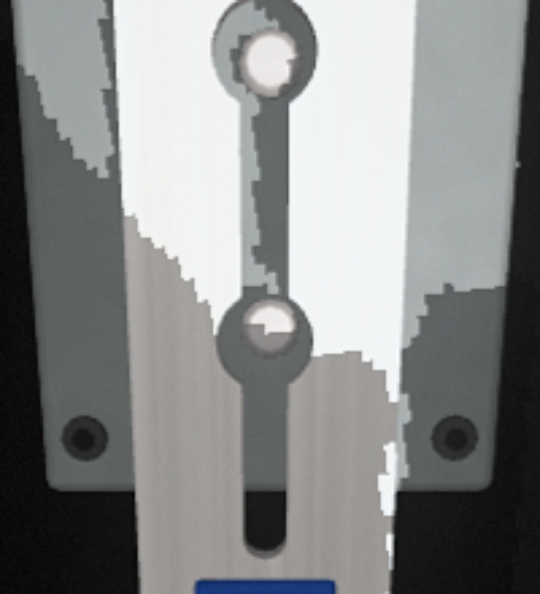

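The stud heads show inside both large holes: front at crop (269,325) against hole centre (265,338), back at (268,60) against (264,48). Checking the parallax.

```bash
cat > e.py <<'E'
from h import *
c=dict(np.load('w3.npz')); f=lambda x,y:(160+x/2.7-.3,y/2.7-.3)
e=np.array([.986,-.1668]);n=np.array([.1668,.986])
for h,s in (((265,339),(269,326)),((264.5,49),(268,61))):
    H=atz(c,f(*h),.0509-.0122)[:2]; S=atz(c,f(*s),.0225)[:2]; print(H,S,'along',(S-H)@e,'left',(S-H)@n)
E
python3 e.py; python3 mv.py "0.4581 0.1770 0.05 -9.6" "0.4581 0.1770 0.0288 -9.6"
```

```text
[0.5221 0.1674] [0.5229 0.1665] along 0.0009517884111867152 left -0.0007917018940788887
[0.5692 0.1595] [0.57   0.1587] along 0.0009445693210713357 left -0.000629105504889204
t 7.5 [0.4585 0.1779 0.0511] [-179.9585   -0.0329   -9.5902] w 0.0174
[-0.0005, 0.0018, 0.0022] [-0.0001, -0.0001, 0.0]
[-0.0005, 0.0019, 0.0446] [-0.0001, -0.0001, 0.0]
```

Call:
{"api": "jog_arm", "payload": {
  "travel": [
    [0.0018,0.0014,0],
    [0.0018,0.0014,0.01],
    [0.0018,0.0014,0.018],
    [0.0018,0.0014,0.025],
    [0.0018,0.0014,0.03],
    [0.0018,0.0014,0.035],
    [0.0018,0.0014,0.039],
    [0.0018,0.0014,0.042],
    [0.0018,0.0014,0.0435],
    [0.0018,0.0014,0.0435]
  ],
  "dr": [
    [0,0,0],
    [0,0,0],
    [0,0,0],
    [0,0,0],
    [0,0,0],
    [0,0,0],
    [0,0,0],
    [0,0,0],
    [0,0,0],
    [0,0,0]
  ],
  "claw": [0.1,0.1,0.1,0.1,0.1,0.1,0.1,0.1,0.1,0.1]
}}

```text
time_s: 8.75
tcp_pos: [0.4592, 0.1768, 0.0301]
eef_rot: [-180.0, -0.0, -9.6]
contact_force: [-7.0, -0.8, 15.3]
gripper_width: 0.0177
gripper_force: 55.0
```

```bash
cat > g.py <<'E'
from h import *
c=cap('wrist'); save(c,'w4.png'); g=cv2.cvtColor(c['pixels'],cv2.COLOR_RGB2GRAY); P=cloud(c)
st=r.get_state(); print(st['tcp_pos'],st['eef_rot'],st['contact_force'],st['moment'])
for k in ([200,240],[275,300]):
    for v in (30,60,90,150,190): print(k,v,np.median(P[v-2:v+3,k[0]+15:k[1]-3].reshape(-1,3),0))
cv2.imwrite('pics/w4c.png',cv2.resize(c['pixels'][:220,160:360,::-1],None,fx=2.7,fy=2.7))
E
python3 g.py
```

```text
[0.4591 0.1767 0.03  ] [-179.9885   -0.0227   -9.5885] [-7.2603 -0.3242 14.5414] [-0.4608  2.2956 -0.0778]
[200, 240] 30 [0.5677 0.174  0.0176]
[200, 240] 60 [0.5551 0.1765 0.0176]
[200, 240] 90 [0.5419 0.1791 0.0176]
[200, 240] 150 [0.5135 0.1846 0.0176]
[200, 240] 190 [0.4928 0.1888 0.0176]
[275, 300] 30 [0.5625 0.1435 0.0175]
[275, 300] 60 [0.5498 0.1453 0.0176]
[275, 300] 90 [0.5365 0.1471 0.0179]
[275, 300] 150 [0.5078 0.151  0.0175]
[275, 300] 190 [0.4868 0.1539 0.0176]
```

View pics/w4c.png

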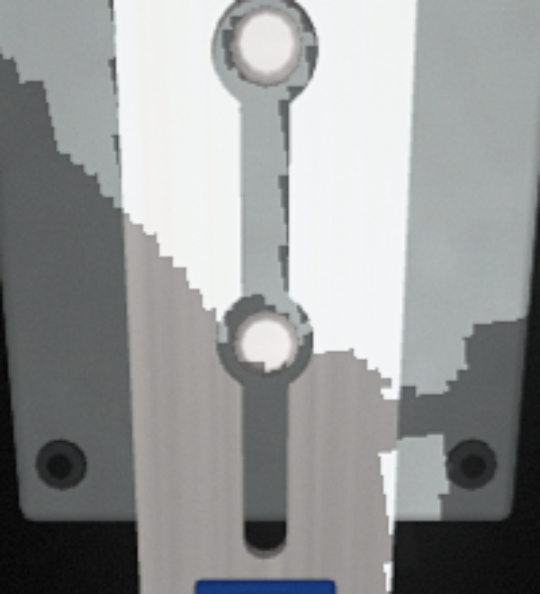

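Call:
{"api": "jog_arm", "payload": {
  "travel": [
    [0,0,-0.002],
    [0.008,0.0003,-0.002],
    [0.018,0.0003,-0.002],
    [0.028,0.0003,-0.002],
    [0.038,0.0003,-0.002],
    [0.048,0.0003,-0.002],
    [0.058,0.0003,-0.002],
    [0.066,0.0003,-0.002],
    [0.072,0.0003,-0.002],
    [0.076,0.0003,-0.002]
  ],
  "dr": [
    [0,0,0],
    [0,0,0],
    [0,0,0],
    [0,0,0],
    [0,0,0],
    [0,0,0],
    [0,0,0],
    [0,0,0],
    [0,0,0],
    [0,0,0]
  ],
  "claw": [0.1,0.1,0.1,0.1,0.1,0.1,0.1,0.1,0.1,0.1]
}}

```text
time_s: 10.05
tcp_pos: [0.4967, 0.1703, 0.0301]
eef_rot: [180.0, 0.0, -9.6]
contact_force: [-5.9, 0.9, 7.3]
gripper_width: 0.0178
gripper_force: 55.0
```

Call:
{"api": "jog_arm", "payload": {
  "travel": [
    [0.001,0,0],
    [0.002,0,0],
    [0.003,0,0],
    [0.004,0,0],
    [0.005,0,0],
    [0.005,0,0],
    [0.005,0,0],
    [0.005,0,0],
    [0.005,0,0],
    [0.005,0,0]
  ],
  "dr": [
    [0,0,0],
    [0,0,0],
    [0,0,0],
    [0,0,0],
    [0,0,0],
    [0,0,0],
    [0,0,0],
    [0,0,0],
    [0,0,0],
    [0,0,0]
  ],
  "claw": [0.1,0.1,0.1,0.1,0.1,0.1,0.1,0.1,0.1,0.1]
}}

```text
time_s: 11.3
tcp_pos: [0.4976, 0.17, 0.0301]
eef_rot: [180.0, 0.1, -9.6]
contact_force: [-15.1, 4.5, 13.8]
gripper_width: 0.0177
gripper_force: 55.0
```

```bash
sed -i "s/w4/w5/g" g.py; python3 g.py
```

```text
[0.4976 0.17   0.0301] [179.976    0.1225  -9.6148] [-14.1772   5.2091  13.749 ] [ 1.8558  4.7744 -0.0226]
[200, 240] 30 [0.6059 0.167  0.0176]
[200, 240] 60 [0.5934 0.1696 0.0175]
[200, 240] 90 [0.5803 0.1722 0.0176]
[200, 240] 150 [0.5518 0.1779 0.0176]
[200, 240] 190 [0.5312 0.182  0.0177]
[275, 300] 30 [0.6008 0.1367 0.0177]
[275, 300] 60 [0.5882 0.1384 0.0176]
[275, 300] 90 [0.5749 0.1403 0.0174]
[275, 300] 150 [0.5462 0.1443 0.0176]
[275, 300] 190 [0.5254 0.1471 0.0178]
```

View pics/w5.png

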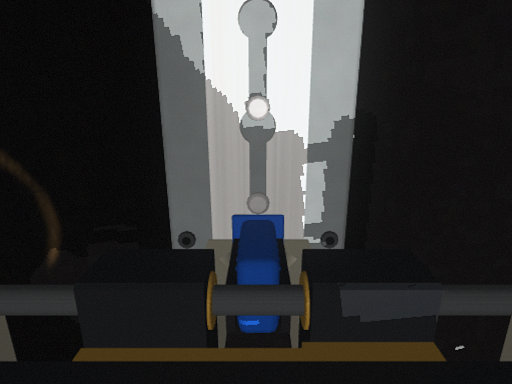

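The studs sit in the slot, with the front stud at the slot end (258,204), and the push force rose to 15 N. So the carrier is locked home. Next: release, rise and look at the lever.

```bash
python3 mv.py "0.4976 0.17 0.16 -9.6" "0.5567 0.1786 0.33 -9.6"
```

```text
t 11.35 [0.4976 0.17   0.0301] [179.976    0.1225  -9.6148] w 0.0179
[-0.0005, 0.0001, -0.2597] [0.0001, 0.0003, -0.0]
[0.1124, -0.0365, -0.6] [0.0001, 0.0003, -0.0]
```

Call:
{"api": "jog_arm", "payload": {
  "travel": [
    [-0.001,0,-0.001],
    [-0.0015,0,-0.002],
    [-0.0015,0,-0.002],
    [-0.0015,0,-0.002],
    [-0.0015,0,-0.06],
    [0,0,-0.17],
    [0,0,-0.28],
    [0.05,-0.018,-0.4],
    [0.09,-0.03,-0.52],
    [0.1124,-0.0365,-0.6]
  ],
  "dr": [
    [0,0,0],
    [0,0,0],
    [0,0,0],
    [0,0,0],
    [0,0,0],
    [0,0,0],
    [0,0,0],
    [0,0,0],
    [0,0,0],
    [0,0,0]
  ],
  "claw": [0.1,0.5,0.5,0.5,0.5,0.5,0.5,1,1,1]
}}

```text
time_s: 12.6
tcp_pos: [0.5587, 0.1784, 0.3327]
eef_rot: [-179.9, -0.1, -9.6]
contact_force: [-0.0, 0.5, -0.5]
gripper_width: 0.0683
gripper_force: 0.0
```

```bash
python3 w.py w6.png squeeze_point:0.228 carrier_grip:0.047 stud_front:0.0232 amber_100:0
cat > k.py <<'E'
from h import *
c=dict(np.load('w6.npz')); P=cloud(c); S0=np.array([.6342,.1478]); e=np.array([.986,-.1668]);n=np.array([.1668,.986])
Q=P[(P[...,2]>.2)&(P[...,2]<.28)&(c['range_z']>0)]; q=(Q[:,:2]-S0)@np.c_[e,n]*1000
hsv=cv2.cvtColor(c['pixels'],cv2.COLOR_RGB2HSV)[(P[...,2]>.2)&(P[...,2]<.28)&(c['range_z']>0)]
red=(hsv[:,1]>120)&((hsv[:,0]<10)|(hsv[:,0]>170))
for nm,m,zl in(('lever top',red,.243),('handle top',~red,.256)):
    k=m&(Q[:,2]>zl); print(nm,k.sum(),q[k].min(0),q[k].max(0),np.median(q[k],0),Q[k,2].max() if k.any() else 0)
E
python3 k.py
```

```text
12.65 [0.5617 0.1788 0.3382] [-179.7517   -0.5054   -9.6088]
squeeze_point 0.95 [258.5  94.2] depth [0.6348 0.1657 0.1189] z [0.6359 0.1655 0.228 ]
squeeze_point 0.46 [269.4 174.3] depth [0.5242 0.1687 0.0235] z [0.5742 0.1671 0.228 ]
carrier_grip 0.77 [272.  197.9] depth [0.503  0.17   0.0671] z [0.4966 0.1703 0.047 ]
stud_front 0.6 [269.2 174.8] depth [0.5236 0.1691 0.0237] z [0.5235 0.1691 0.0232]
amber_100 0.64 [165.7  60.6] depth [0.689  0.2655 0.0693] z [ 0.6972  0.2819 -0.    ]
amber_100 0.44 [444.9 144.1] depth [ 0.5212 -0.0862  0.0034] z [ 0.5204 -0.088   0.    ]
lever top 685 [-8.8161 28.502 ] [ 5.0309 50.5926] [-2.0819 38.6893] 0.2566828224530831
handle top 1025 [-12.3993 -12.3674] [9.1965 8.191 ] [-2.0181 -1.8507] 0.26258194713721794
```

View pics/w6.png

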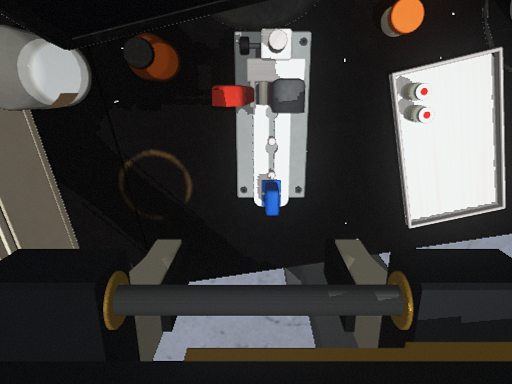

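The picture shows the red lever at (232,95), the fixed handle at (288,95), the carrier locked on the studs, and the tray at right with its finished vials at (421,91) and (425,115). The squeeze point agrees with my stand pose to under a millimetre.

```bash
python3 mv.py "0.6357 0.1654 0.33 -9.6" "0.6357 0.1654 0.209 -9.6"
cat > t.py <<'E'
from h import *
c=dict(np.load('w6.npz')); g=cv2.cvtColor(c['pixels'],cv2.COLOR_RGB2GRAY); P=cloud(c)
cx=[(391,74),(500,48),(506,207),(410,227)]
print([atz(c,p,.017)[:2] for p in cx])
for p in [(424,91.5),(427.5,115)]: print('done',atz(c,p,.049)[:2])
m=((P[...,2]>.01)&(P[...,2]<.022)&(P[...,1]<.03)&(P[...,0]<.66)&(c['range_z']>0)&(P[...,0]>.38))
X=P[m][:,:2]*1000; print(m.sum(),cv2.minAreaRect(X.astype(np.float32)))
E
python3 t.py
```

```text
t 12.85 [0.5572 0.1782 0.329 ] [179.9822   0.0558  -9.634 ] w 0.0857
[0.159, -0.001, -0.0022] [0.0, 0.0002, -0.0001]
[0.1593, -0.001, 0.2398] [0.0, 0.0002, -0.0001]
[array([ 0.6296, -0.01  ]), array([ 0.6378, -0.1497]), array([ 0.4155, -0.1674]), array([ 0.407 , -0.0268])]
done [ 0.6028 -0.0376]
done [ 0.5733 -0.0412]
2547 ((522.4747924804688, -95.33657836914062), (227.21340942382812, 158.05642700195312), 3.6059186458587646)
```

Call:
{"api": "jog_arm", "payload": {
  "travel": [
    [0.08,0,0],
    [0.159,-0.001,0],
    [0.159,-0.001,0],
    [0.159,-0.001,0.02],
    [0.159,-0.001,0.07],
    [0.159,-0.001,0.12],
    [0.159,-0.001,0.17],
    [0.159,-0.001,0.21],
    [0.159,-0.001,0.24],
    [0.159,-0.001,0.24]
  ],
  "dr": [
    [0,0,0],
    [0,0,0],
    [0,0,0],
    [0,0,0],
    [0,0,0],
    [0,0,0],
    [0,0,0],
    [0,0,0],
    [0,0,0],
    [0,0,0]
  ],
  "claw": [1,1,1,1,1,1,1,1,1,1],
  "newtons": 25
}}

```text
time_s: 14.1
tcp_pos: [0.6349, 0.1655, 0.2086]
eef_rot: [179.9, 0.1, -9.6]
contact_force: [0.2, 0.2, 0.3]
gripper_width: 0.088
gripper_force: 0.0
```

Call:
{"api": "jog_arm", "payload": {
  "travel": [
    [0,0,0],
    [0,0,0],
    [0,0.005,0],
    [0,0.009,0],
    [0,0.0135,0],
    [0,0.018,0],
    [0,0.021,0],
    [0,0.021,0],
    [0,0.021,0],
    [0,0.021,0]
  ],
  "dr": [
    [0,0,0],
    [0,0,0],
    [0,0,0],
    [0,0,0],
    [0,0,0],
    [0,0,0],
    [0,0,0],
    [0,0,0],
    [0,0,0],
    [0,0,0]
  ],
  "claw": [0.75,0.7,0.65,0.6,0.55,0.5,0.45,0.42,0.42,0.42],
  "newtons": 25
}}

```text
time_s: 15.35
tcp_pos: [0.6345, 0.1542, 0.2107]
eef_rot: [180.0, -0.1, -9.6]
contact_force: [-0.8, -5.5, 5.2]
gripper_width: 0.0409
gripper_force: 25.4
```

```bash
python3 -c "
from h import *
s=r.get_state();print(s['tcp_pos'],s['contact_force'],s['gripper_width'],s['gripper_force'])"
```

```text
[0.6345 0.1542 0.2107] [-0.7893 -5.4659  5.2498] 0.04094714938707389 25.426769200712442
```

Call:
{"api": "jog_arm", "payload": {
  "travel": [
    [0,0,0],
    [0,0,0],
    [0,0,0],
    [0,0,0],
    [0,-0.004,0],
    [0,-0.009,0],
    [0,-0.014,0],
    [0,-0.019,0],
    [0,-0.021,0],
    [0,-0.021,0]
  ],
  "dr": [
    [0,0,0],
    [0,0,0],
    [0,0,0],
    [0,0,0],
    [0,0,0],
    [0,0,0],
    [0,0,0],
    [0,0,0],
    [0,0,0],
    [0,0,0]
  ],
  "claw": [0.42,0.42,0.42,0.42,0.52,0.65,0.8,1,1,1]
}}

```text
time_s: 16.6
tcp_pos: [0.6357, 0.1656, 0.2095]
eef_rot: [180.0, 0.0, -9.6]
contact_force: [-0.5, -0.2, 0.4]
gripper_width: 0.0859
gripper_force: 0.0
```

```bash
python3 mv.py "0.6357 0.1654 0.33 -9.6" "0.50 0.1700 0.16 -9.6"
```

```text
t 16.6 [0.6357 0.1656 0.2095] [179.9691   0.0395  -9.6057] w 0.0859
[-0.0002, 0.0005, -0.241] [0.0001, 0.0001, -0.0]
[-0.2691, 0.0366, 0.0992] [0.0001, 0.0001, -0.0]
```

Call:
{"api": "jog_arm", "payload": {
  "travel": [
    [0,0.0005,-0.06],
    [0,0.0005,-0.14],
    [0,0.0005,-0.22],
    [0,0.0005,-0.241],
    [-0.05,0.007,-0.241],
    [-0.16,0.022,-0.241],
    [-0.27,0.0366,-0.241],
    [-0.27,0.0366,-0.15],
    [-0.27,0.0366,-0.05],
    [-0.27,0.0366,-0.02]
  ],
  "dr": [
    [0,0,0],
    [0,0,0],
    [0,0,0],
    [0,0,0],
    [0,0,0],
    [0,0,0],
    [0,0,0],
    [0,0,0],
    [0,0,0],
    [0,0,0]
  ],
  "claw": [1,1,1,1,1,1,0.7,0.5,0.5,0.5]
}}

```text
time_s: 17.85
tcp_pos: [0.4979, 0.169, 0.2169]
eef_rot: [179.8, 0.2, -9.6]
contact_force: [0.4, -0.3, 0.2]
gripper_width: 0.0532
gripper_force: 0.0
```

```bash
python3 w.py w7.png carrier_grip:0.047
python3 - <<'E'
from h import *
c=cap('scene'); i=c['pixels'][100:270,190:340,::-1]
w=dict(np.load('w7.npz'))['pixels'][:,:,::-1]
a=cv2.resize(i,(450,510)); b=cv2.resize(w,(340,255)); o=np.zeros((510,790,3),np.uint8); o[:,:450]=a; o[:255,450:]=b; cv2.imwrite('pics/s2.png',o)
c=dict(np.load('w7.npz')); P=cloud(c); G=P[(abs(P[...,2]-.067)<.004)&(abs(P[...,0]-.4976)<.03)&(abs(P[...,1]-.17)<.025)]
print(cv2.minAreaRect((G[:,:2]*1000).astype(np.float32)))
E
python3 mv.py "0.4978 0.17 0.0305 -9.6"
```

```text
17.9 [0.4983 0.1692 0.2166] [179.7902   0.225   -9.6303]
carrier_grip 0.66 [258.4 177.2] depth [0.5006 0.1681 0.0675] z [0.4953 0.1689 0.047 ]
carrier_grip 0.55 [495.  104.5] depth [ 0.5204 -0.0896  0.0036] z [ 0.5273 -0.0609  0.047 ]
((496.3689270019531, 171.59402465820312), (18.102855682373047, 34.758243560791016), 80.7579345703125)
t 18.0 [0.5003 0.1701 0.2202] [179.9459   0.0001  -9.6073] w 0.0452
[-0.005, 0.0006, 0.3795] [0.0002, 0.0, -0.0]
```

View pics/s2.png

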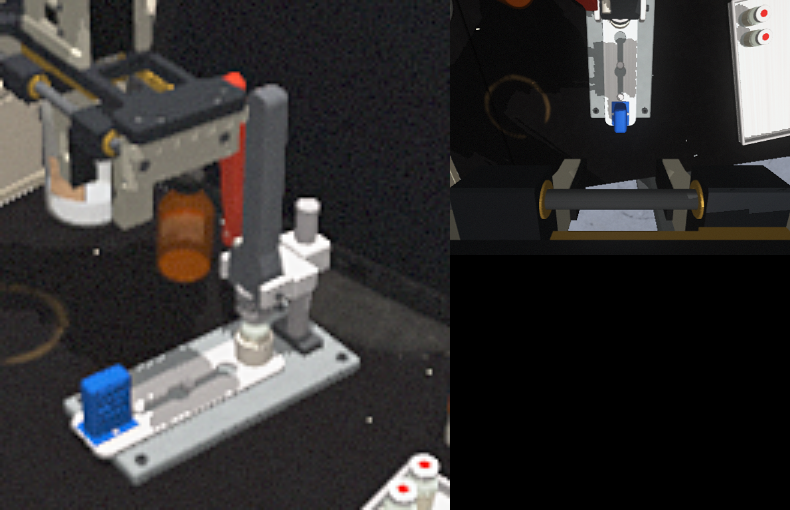

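The composite shows the lever sprung back at (233,150), with a gap to the handle. The carrier is still locked and the vial is upright in its cup at (255,340). I'll descend and regrip.

Call:
{"api": "jog_arm", "payload": {
  "travel": [
    [-0.005,0.0006,0.08],
    [-0.005,0.0006,0.17],
    [-0.005,0.0006,0.25],
    [-0.005,0.0006,0.31],
    [-0.005,0.0006,0.35],
    [-0.005,0.0006,0.379],
    [-0.005,0.0006,0.379],
    [-0.005,0.0006,0.379],
    [-0.005,0.0006,0.379],
    [-0.005,0.0006,0.379]
  ],
  "dr": [
    [0,0,0],
    [0,0,0],
    [0,0,0],
    [0,0,0],
    [0,0,0],
    [0,0,0],
    [0,0,0],
    [0,0,0],
    [0,0,0],
    [0,0,0]
  ],
  "claw": [0.5,0.5,0.5,0.5,0.5,0.5,0.5,0.1,0.1,0.1],
  "newtons": 55
}}

```text
time_s: 19.25
tcp_pos: [0.4977, 0.1705, 0.031]
eef_rot: [-180.0, -0.0, -9.6]
contact_force: [-0.3, -0.4, 0.8]
gripper_width: 0.0193
gripper_force: 0.0
```

```bash
python3 mv.py "0.4603 0.1763 0.031 -9.6"
```

```text
t 19.25 [0.4977 0.1705 0.031 ] [-179.9518   -0.045    -9.606 ] w 0.0193
[-0.0756, 0.001, -0.0001] [-0.0001, -0.0001, -0.0]
```

Call:
{"api": "jog_arm", "payload": {
  "travel": [
    [0,0.0005,0],
    [0,0.0005,0],
    [-0.006,0.0005,0],
    [-0.016,0.0005,0],
    [-0.028,0.0005,0],
    [-0.04,0.0005,0],
    [-0.052,0.0005,0],
    [-0.064,0.0005,0],
    [-0.072,0.0005,0],
    [-0.0755,0.0005,0]
  ],
  "dr": [
    [0,0,0],
    [0,0,0],
    [0,0,0],
    [0,0,0],
    [0,0,0],
    [0,0,0],
    [0,0,0],
    [0,0,0],
    [0,0,0],
    [0,0,0]
  ],
  "claw": [0.1,0.1,0.1,0.1,0.1,0.1,0.1,0.1,0.1,0.1]
}}

```text
time_s: 20.5
tcp_pos: [0.4604, 0.1768, 0.0308]
eef_rot: [-179.9, -0.1, -9.6]
contact_force: [3.9, -0.6, 5.4]
gripper_width: 0.0177
gripper_force: 55.0
```

```bash
cat > q.py <<'E'
from h import *
import sys
c=cap('wrist'); save(c,sys.argv[1]+'.png'); st=r.get_state(); print(st['tcp_pos'],st['contact_force'])
cv2.imwrite('pics/'+sys.argv[1]+'c.png',cv2.resize(c['pixels'][:220,160:360,::-1],None,fx=2.7,fy=2.7))
E
python3 q.py w8
```

```text
[0.4603 0.1768 0.0308] [3.0287 0.3906 7.0004]
```

View pics/w8c.png

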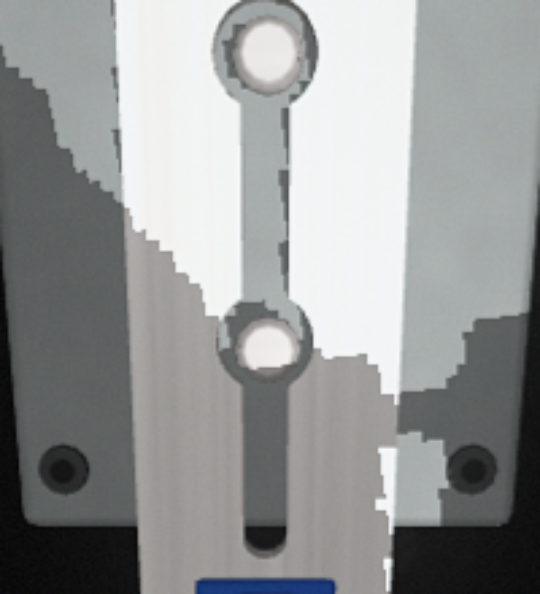

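The studs are inside the large holes again at (268,348) and (267,52). I'll go back another 0.8 mm and then lift.

Call:
{"api": "jog_arm", "payload": {
  "travel": [
    [-0.0016,0,0],
    [-0.0016,0,0],
    [-0.0016,0,-0.008],
    [-0.0016,0,-0.018],
    [-0.0016,0,-0.028],
    [-0.0016,0,-0.04],
    [-0.0016,0,-0.055],
    [-0.025,0,-0.08],
    [-0.05,0,-0.11],
    [-0.06,0,-0.14]
  ],
  "dr": [
    [0,0,0],
    [0,0,0],
    [0,0,0],
    [0,0,0],
    [0,0,0],
    [0,0,0],
    [0,0,0],
    [0,0,0],
    [0,0,0],
    [0,0,0]
  ],
  "claw": [0.1,0.1,0.1,0.1,0.1,0.1,0.1,0.1,0.1,0.1]
}}

```text
time_s: 21.8
tcp_pos: [0.4295, 0.1813, 0.1014]
eef_rot: [-180.0, 0.0, -9.6]
contact_force: [0.3, -0.3, -1.5]
gripper_width: 0.0175
gripper_force: 55.0
```

```bash
python3 mv.py "0.44 0.06 0.12 -3" "0.4552 -0.1134 0.12 4.2"
```

```text
t 21.8 [0.4295 0.1813 0.1014] [-179.9891    0.0045   -9.5862] w 0.0175
[0.0611, 0.2357, -0.0373] [-0.0, 0.0, -0.0183]
[0.1488, 0.5726, -0.0373] [-0.0, 0.0, -0.0383]
```

Call:
{"api": "jog_arm", "payload": {
  "travel": [
    [0.0,0.03,-0.03],
    [0.005,0.08,-0.037],
    [0.02,0.15,-0.037],
    [0.04,0.22,-0.037],
    [0.06,0.29,-0.037],
    [0.085,0.36,-0.037],
    [0.11,0.43,-0.037],
    [0.13,0.5,-0.037],
    [0.143,0.55,-0.037],
    [0.149,0.5726,-0.037]
  ],
  "dr": [
    [0,0,0],
    [0,0,-0.003],
    [0,0,-0.008],
    [0,0,-0.013],
    [0,0,-0.018],
    [0,0,-0.023],
    [0,0,-0.028],
    [0,0,-0.033],
    [0,0,-0.0383],
    [0,0,-0.0383]
  ],
  "claw": [0.1,0.1,0.1,0.1,0.1,0.1,0.1,0.1,0.1,0.1]
}}

```text
time_s: 23.05
tcp_pos: [0.4557, -0.1151, 0.1192]
eef_rot: [180.0, 0.0, 4.1]
contact_force: [0.3, 0.4, -1.2]
gripper_width: 0.0175
gripper_force: 55.0
```

```bash
python3 q.py w9; python3 mv.py "0.4552 -0.1134 0.021 4.2"
```

```text
[ 0.4558 -0.1153  0.1192] [-0.2988 -1.1808 -1.8047]
t 23.1 [ 0.4558 -0.1153  0.1192] [179.9882   0.0095   4.0581] w 0.0178
[-0.001, -0.0039, 0.1963] [0.0, 0.0, -0.0004]
```

View pics/w9.png

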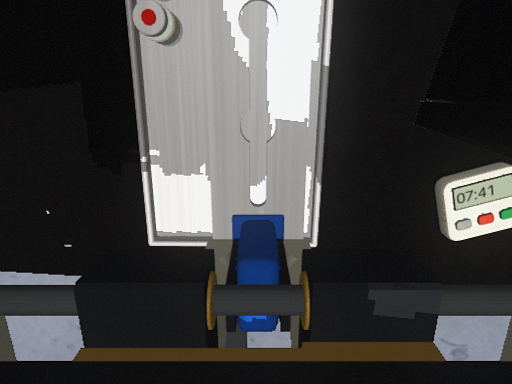

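The carrier hangs over the tray's free strip and is parallel to it: near rim at row 242, right rim at column 320, finished vial clear at (152,20). Lowering it now.

Call:
{"api": "jog_arm", "payload": {
  "travel": [
    [-0.001,-0.003,0.03],
    [-0.001,-0.003,0.07],
    [-0.001,-0.003,0.11],
    [-0.001,-0.003,0.14],
    [-0.001,-0.003,0.16],
    [-0.001,-0.003,0.175],
    [-0.001,-0.003,0.185],
    [-0.001,-0.003,0.192],
    [-0.001,-0.003,0.196],
    [-0.001,-0.003,0.197]
  ],
  "dr": [
    [0,0,0],
    [0,0,0],
    [0,0,0],
    [0,0,0],
    [0,0,0],
    [0,0,0],
    [0,0,0],
    [0,0,0],
    [0,0,0],
    [0,0,0]
  ],
  "claw": [0.1,0.1,0.1,0.1,0.1,0.1,0.1,0.1,0.1,0.1]
}}

```text
time_s: 24.35
tcp_pos: [0.4557, -0.1119, 0.0218]
eef_rot: [180.0, -0.0, 4.2]
contact_force: [-8.4, 5.4, 25.6]
gripper_width: 0.0178
gripper_force: 55.0
```

Call:
{"api": "jog_arm", "payload": {
  "travel": [
    [0,0,-0.003],
    [0,0,-0.003],
    [0,0,-0.003],
    [0,0,-0.003],
    [0,0,-0.003],
    [0,0,-0.03],
    [0,0,-0.08],
    [0,0,-0.15],
    [0,0,-0.23],
    [0,0,-0.3]
  ],
  "dr": [
    [0,0,0],
    [0,0,0],
    [0,0,0],
    [0,0,0],
    [0,0,0],
    [0,0,0],
    [0,0,0],
    [0,0,0],
    [0,0,0],
    [0,0,0]
  ],
  "claw": [0.1,0.3,0.4,0.4,0.4,0.4,0.4,0.4,0.4,0.4]
}}

```text
time_s: 25.6
tcp_pos: [0.4556, -0.112, 0.1729]
eef_rot: [180.0, -0.1, 4.2]
contact_force: [0.7, -0.7, -0.3]
gripper_width: 0.0349
gripper_force: 0.0
```

Run:
```python
from h import *
c=cap('wrist'); P=cloud(c); s=cap('scene'); print(r.get_state()['tcp_pos'])
for n in('vial','carrier_mid','cup'):
  for q in r.tip_of(n,'wrist')[:3]: print(n,q['conf'],q['at'],atd(c,q['at']))
m=(P[...,2]>.004)&(P[...,2]<.014)&(abs(P[...,0]-.5235)<.07)&(abs(P[...,1]+.107)<.022); A=P[m]; print('plate fit',np.linalg.lstsq(np.c_[A[:,:2],np.ones(len(A))],A[:,2],rcond=None)[0],np.median(A[:,2]))
a=cv2.resize(s['pixels'][220:370,240:400,::-1],(480,450)); b=cv2.resize(c['pixels'][:,:,::-1],(320,240)); o=np.zeros((450,800,3),np.uint8); o[:,:480]=a; o[:240,480:]=b; cv2.imwrite('pics/fin.png',o)
```

```text
[ 0.458  -0.1119  0.1752]
vial 0.69 [259.4, 19.3] [ 0.5864 -0.103   0.0541]
carrier_mid 0.72 [260.8, 20.6] [ 0.5858 -0.1041  0.053 ]
carrier_mid 0.58 [257.6, 106.8] [ 0.5218 -0.1063  0.0033]
cup 0.84 [257.6, 19.3] [ 0.5862 -0.1017  0.0545]
plate fit [-0.0063 -0.0038  0.0113] 0.008626047249463809
```

View pics/fin.png

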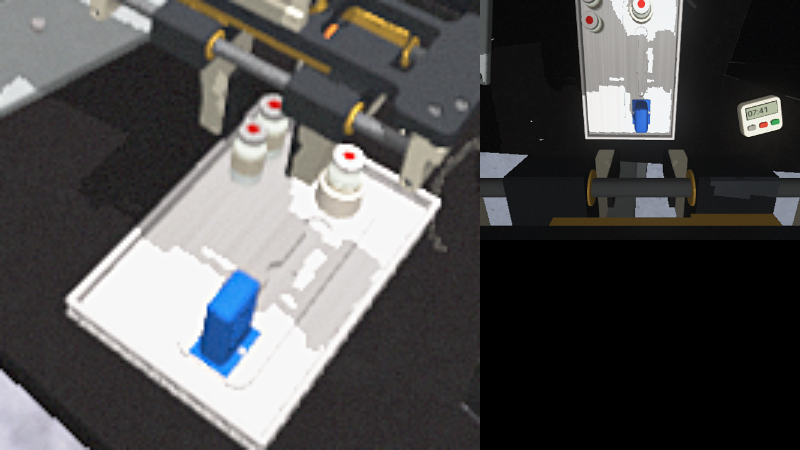

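The final picture shows the carrier flat in the tray with its grip at (230,310). The vial is upright in the cup at (340,180), the two finished vials are undisturbed at (250,150) and (270,120), and the gripper is clear of everything.

```bash
python3 -c "
from plant import r
print(r.close_job())"
```

```text
the job is handed in; nothing more can be done
None
```

I crimped the vial and set its carrier down flat in the tray, with the vial upright in its cup and the finished vials untouched; the job was handed in at about 26 s of the 69 s allowed, and no verdict was returned.

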